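# Clear the blocked vegetable chute

### The job

The scrub brush has slid down the steel vegetable-washing chute and stuck across its narrow end. First lift the pot by its handle off the stand at the end of the chute and set it upright on the round cork mat; then push the brush back up the chute floor until all of it is past the two blue lips, lift it out and lay it, bristles down, in the white tray. Drop nothing, keep the pot upright and leave the other things where they are.

Things in the scene. Friction and masses are not known exactly. Their poses are not given: they have to be found in the camera images.
- chute_edge (a point): Lower edge of the fixed steel chute: middle of the edge on the floor's upper face, 115 mm above the worktop. x points level, up-chute; y across; z up. At a level distance x (mm) up-chute of the edge the floor is 115 + 0.213 x mm high (slope 0.21 rad). Friction keeps the brush where it is left on this slope. The chute is 264 mm long (level) with an end wall.
- chute_lips (a point): Middle of the slot between the two blue lips, 55 mm above the floor; axes as chute_edge. The lips roof the sides of the narrow end from x = -11 to 76 mm (level, from the edge), 53 to 56 mm above the floor (square to it); the open slot between them is 86 mm wide. Nothing there is over 60 mm above the floor. The brush has its ends under the lips and cannot be lifted there.
- chute_wide (a point): Middle of the floor of the chute's open wide part, where the brush can be lifted out, 150 mm (level) up-chute of the edge; axes as chute_edge. From 88 mm up-chute of the edge on the chute is 198 mm wide inside and the walls stand 38 mm above the floor; towards the edge it narrows to 100 mm. Its highest point, the end wall, is 212 mm above the worktop.
- stand_top (a point): Middle of the top of the pot stand, a fixed dark disc 120 mm across, 30 mm above the worktop, 78 mm before the lower edge of the chute; axes as chute_edge. The pot stands on it at the start.
- pot_grip (a point): Middle of the handle of the open steel pot (0.35 kg; 108 mm across, 70 mm high). The handle is an arch fixed over the mouth along the pot's own x; its dark wooden grip is a level bar 16 mm thick and 66 mm long along x, its middle 150 mm above the pot's underside; below it are 65 mm of free space down to the rim. z up.
- pot_foot (a point): Middle of the pot's underside; axes as pot_grip.
- pot: The whole pot; same point and axes as pot_foot.
- brush_mid (a point): Centre of the wooden scrub brush (0.14 kg), half-way up. Long axis = its y, 154 mm; 61 mm wide along x; 46 mm high along z, wood on top, bristles (solid) below; its ends are rounded. At the start it lies across the chute, bristles on the floor, tilted like the floor, its middle about 70 mm up-chute of the lower edge. Its x points about up-chute.
- brush: The whole brush; origin in the middle of its underside, 23 mm below brush_mid, same axes.
- mat_top (a point): Middle of the top of the fixed round cork mat, 150 mm across, 6 mm thick, on the worktop.
- tray_floor (a point): Middle of the inner floor, 5 mm above the worktop, of the fixed white tray: inside 205 mm along its y and 115 mm along its x; rim 12 mm above the worktop.
- cup: Bystander: steel cup, 62 mm high, at the front left.
- katori: Bystander: small upturned steel bowl, 84 mm across, 45 mm high, at the front right.

How it is judged:
On the way, in this order (a step that is already met when the one before it is completed fails the run):
1. the pot stands upright on the cork mat, let go (horizontal distance between pot_foot and mat_top below 0.04 m and z of pot_foot in the frame of mat_top below 0.006 m and angle between pot_foot's own z axis and vertical below 0.12 rad and linear speed of pot below 0.03 m/s and contact force between the fingers and pot below 0.1 N), for 0.2 s.
2. the brush has slid up the chute floor until it is past the lips (x of brush_mid in the frame of chute_edge between 0.108 and 0.24 m and y of brush_mid in the frame of chute_edge between -0.06 and 0.06 m and height (world z) of brush_mid below 0.19 m), for 0.1 s.
3. the brush is lifted out, clear above the chute (height (world z) of brush_mid above 0.2 m), for 0.05 s.
At the end, for the whole second after the job is handed in: The pot stands upright on the cork mat (centre within 40 mm of the mat's centre, tilt under 0.12 rad) and the brush lies flat inside the white tray, bristles down (centre within 35 mm of the tray's centre along each of its axes, tilt under 0.15 rad), both let go and at rest (all of step 1 and x of brush_mid in the frame of tray_floor between -0.035 and 0.035 m and y of brush_mid in the frame of tray_floor between -0.035 and 0.035 m and z of brush_mid in the frame of tray_floor between 0.015 and 0.031 m and angle between brush_mid's own z axis and vertical below 0.15 rad and linear speed of brush below 0.03 m/s and contact force between the fingers and brush below 0.1 N); the robot touches nothing.
It fails at once if the pot is tipped by more than 0.5 rad (angle between pot_foot's own z axis and vertical above 0.5 rad).
It fails at once if the pot is dropped (falls freely for more than about 2 cm) (contact force between anything else and pot below 0.05 N and linear speed of pot above 0.6 m/s).
It fails at once if the brush is dropped (falls freely for more than about 2 cm) (contact force between anything else and brush below 0.05 N and linear speed of brush above 0.6 m/s).
It fails at once if a bystander (steel cup or small bowl) is moved by more than 3 cm (distance of any of cup, katori from where it was at the start of the episode above 0.03 m).
It also fails if it takes over 67 s, if anything falls off the work surface, if the arm or the gripper's body presses on something with over 40 N, if the wrist force passes 120 N, or if a joint passes its speed limit or range.

### The arm

A 7-joint arm with a two-finger parallel gripper is mounted at the origin on a cart in front of the work surface, level with it; the furniture and walls round the work are solid. World frame = base frame: x ahead of the robot, y to its left, z up, the work surface at z = 0. Lengths are in m, angles in rad, forces in N, time in s.
With the tool pointing down it reaches from about 0.4 to 0.875 m from the base axis. Payload 19.3 kg.
Tool frame: the origin (TCP) lies on the centre line of the jaws, within the pads' length; the fingertips stand 25 mm ahead of it and the grasp point (between the pads) lies 6 mm ahead of it; z points along the fingers, y is the direction in which the jaws open and shut (so a half turn about z gives the same grasp; the last joint's range is limited). The gripper opens to 85 mm and grips with 20 to 120 N. Pads are 22 mm wide; open, the fingers measure 114 mm over their backs; the gripper's body (76 mm by 85 mm) begins 54 mm behind the grasp point. The pads swing forward as they close: fully open they stand 13 mm farther back than shut.
Start: joints at [-1.342, 0.521, -0.036, 1.599, 0.021, 1.021, -0.113], TCP at [0.184, 0.597, 0.256] pointing down, gripper open.
Joint ranges: [-2.91, 2.91], [-0.3, 2.13], [-1.5, 1.42], [0.17, 2.43], [-1.26, 4.41], [0.16, 1.93], [-2.52, 2.52]. Speed limits (rad/s): [1.89, 1.89, 2.39, 2.39, 3.01, 3.01, 3.01].

### API

Orientations are given as [roll, pitch, yaw] about the fixed x, y, z axes, in that order (R = Rz(yaw) Ry(pitch) Rx(roll)).
In Python, from plant import r gives the robot as it stands.
- The arm moves only by the tool step_arm, never from a script. Its argument "motion" is a list of rows, each an object of numbers: "x", "y", "z": the shift along the tool's x, y, z in units of 25 mm (1.0 is 25 mm); "twist": the turn about the tool's z in rad. In form: [{"x": .., "y": .., "z": .., "twist": ..}, ...]. A call has 1 to 5 rows; each row is the pose to reach, as a shift and turn from the pose commanded when the call began, along the tool's axes at that moment; what a row does not reach only later rows make up. A row lasts 1/12 s, in which the tool goes at most 41.7 mm and 7.16 degrees, less where a joint would pass 70% of its speed; a pose out of reach is approached as far as the arm can. A call with a gripper value outside its range is refused whole. "hand" is the finger opening in mm, from 0 to 85.4, set as the call begins (left out, the last holds). The fingers move at their own pace and stop on an object; the grip force is fixed at half the most. Time passes only in rows, so rows that repeat a pose let the fingers close. It gives the time, the measured TCP pose, the force and the opening at its end, in the units of the state.
- r.sense(): the state, without advancing time (a new reading comes with each control period).
- r.camera(name): name is "scene" or "top" or "wrist"; returns the picture (384x512x3 uint8, red, green, blue); there is no depth.
- r.camera_model(name): a dict with "camera_matrix" (3x3 intrinsics, pixels), "camera_from_world" (4x4, takes a point from world to camera coordinates); the wrist camera has in their place "hand_eye" (4x4, takes a point from camera to tool coordinates, whose origin is the TCP and whose axes are the flange's). Camera axes: x right, y down, z forward; pixel columns grow to the right and rows downward; lengths in m; the calibration is good to about 2 mm. A picture is of the moment at which its call begins: read the wrist's pose just before it. camera_model takes no time and is no camera call.
- r.sign_off(): hands the job in, once; it reports no verdict.
Trained networks look in the newest picture that a camera, given by its name, has taken for a name from the list of things; names that differ only in an ending like _2 or _b are one class to them, and where a whole thing is asked for, a point or a joint stands for the part that bears it (a point fixed in the world has none). Each returns a list of dicts, best first, with "confidence" (0 to 1); they miss things now and then, are a little off and sometimes report something else, mostly with a low value. They report only what shows in the picture. A call takes as long as a camera call.
- r.outline_of(camera, query): "region" (384x512 bool, what is visible of it) and "rect" ([left, top, right, bottom] in pixels, round what is visible of it).
The state is a dict: "t": time; "joints": joint angles; "dq": joint speeds; "effort": joint torques, N m; "position": TCP position; "ee_rot": TCP orientation; "wrist_force": force on the tool from outside, world axes, zero at the start; "ft_torque": the same for the moment, N m; "width": finger opening in m.
Only numpy, scipy, OpenCV 4.12 (cv2) and the standard library are available. Lean on these libraries where they do the work, as an engineer would, in place of code of your own. Each camera call takes 0.05 s, during which the arm holds its last target. There are 200 camera calls.

## Working session

There is one attempt and no reset: what is moved stays moved. The work goes in short steps, Python scripts to look and compute and a tool call to move; the robot and the scene stay as the last step left them, time stands still between calls to the robot, and variables do not carry over. Pictures are saved under pics/ and viewed, about 8 in all and at most 12, crops included, and the job is handed in when it is done.

Besides the shell and the picture viewer there is one more tool, called after "Request:" in YAML: its name, and indented under it one key for each argument. step_arm: Moves the arm, as the interface text tells. Its arguments: {"type":"object","properties":{"motion":{"type":"array","items":{"type":"object","properties":{"x":{"type":"number"},"y":{"type":"number"},"z":{"type":"number"},"twist":{"type":"number"}}}},"hand":{"type":"number"}},"required":["motion"]}

```bash
mkdir -p pics; ls; python3 - <<'E'
from plant import r
import cv2,numpy as np
s=r.sense();print({k:np.round(s[k],3) for k in s})
for c in("scene","top"):
    im=r.camera(c);cv2.imwrite(f"pics/{c}0.png",im[:,:,::-1])
    m=r.camera_model(c);print(c,np.round(m["camera_matrix"],1).tolist(),np.round(m["camera_from_world"],3).tolist())
    for q in("pot","pot_grip","brush","cup","katori","mat_top","tray_floor","stand_top","chute_edge","chute_lips"):
        try:
            o=r.outline_of(c,q)
            for d in o[:2]:
                ys,xs=np.nonzero(d["region"]);print(q,round(d["confidence"],2),d["rect"],round(xs.mean(),1),round(ys.mean(),1),len(xs))
        except Exception as e: print(q,e)
print(r.camera_model("wrist"))
E
```

```text
pics
{'t': np.float64(0.0), 'joints': array([-1.342,  0.522, -0.036,  1.6  ,  0.021,  1.021, -0.113]), 'dq': array([-0.001,  0.   , -0.   ,  0.   ,  0.   , -0.002,  0.001]), 'effort': array([-1.0000e-03, -9.2710e+01,  1.9790e+00, -3.6993e+01,  1.8000e-02,
        8.0000e-03, -0.0000e+00]), 'position': array([0.184, 0.597, 0.256]), 'ee_rot': array([-3.14 ,  0.   ,  2.843]), 'wrist_force': array([ 0.275, -0.416, -1.042]), 'ft_torque': array([ 0.033, -0.072, -0.017]), 'width': np.float64(0.085)}
scene [[437.1, 0.0, 251.4], [0.0, 437.1, 188.0], [0.0, 0.0, 1.0]] [[-0.938, 0.346, -0.008, 0.505], [0.183, 0.476, -0.86, 0.02], [-0.294, -0.809, -0.51, 1.649], [0.0, 0.0, 0.0, 1.0]]
pot 0.73 [214.0, 198.9, 249.4, 256.7] 231.7 233.4 1240
pot_grip 0.77 [213.0, 199.2, 248.8, 257.6] 231.5 231.6 1400
brush 0.73 [198.4, 176.4, 230.0, 199.3] 215.3 188.9 475
cup 0.6 [331.7, 252.5, 359.6, 284.6] 343.7 269.0 581
katori 0.79 [239.4, 154.4, 256.5, 169.6] 247.9 161.0 233
tray_floor 0.71 [269.5, 219.3, 335.5, 264.9] 303.0 242.3 1743
tray_floor 0.2 [244.9, 178.6, 287.5, 205.5] 264.0 192.5 656
stand_top 0.8 [15
[... 946 characters left out ...]
0.89 [228.4, 144.9, 337.7, 225.2] 294.7 180.5 4165
chute_lips 0.82 [229.5, 143.0, 338.8, 232.0] 294.9 180.3 3963
chute_lips 0.53 [153.5, 200.7, 172.7, 222.0] 162.8 209.7 279
{'camera_matrix': array([[332.27170643,   0.        , 258.29058092],
       [  0.        , 332.27170643, 191.65975177],
       [  0.        ,   0.        ,   1.        ]]), 'hand_eye': array([[-6.26094831e-07, -9.54028034e-01, -2.99717383e-01,
         7.63193517e-02],
       [ 9.99999997e-01,  2.18670305e-05, -7.16937226e-05,
        -8.40812234e-04],
       [ 7.49517504e-05, -2.99717383e-01,  9.54028032e-01,
        -1.18206466e-01],
       [ 0.00000000e+00,  0.00000000e+00,  0.00000000e+00,
         1.00000000e+00]])}
```

```bash
cat > h.py <<'E'
import numpy as np,cv2
from plant import r
from scipy.spatial.transform import Rotation as R
def cam(c,s=None):
    m=r.camera_model(c);K=np.array(m["camera_matrix"])
    if c=="wrist":
        T=np.eye(4);T[:3,:3]=R.from_euler("xyz",s["ee_rot"]).as_matrix();T[:3,3]=s["position"]
        E=np.linalg.inv(T@np.array(m["hand_eye"]))
    else:E=np.array(m["camera_from_world"])
    return K,E
def proj(P,c,s=None):
    K,E=cam(c,s);p=np.atleast_2d(P)@E[:3,:3].T+E[:3,3];q=p@K.T;return q[:,:2]/q[:,2:]
def ray(u,v,z,c,s=None):
    K,E=cam(c,s);d=E[:3,:3].T@np.linalg.solve(K,[u,v,1]);o=-E[:3,:3].T@E[:3,3];return o+d*(z-o[2])/d[2]
E
python3 - <<'E'
import cv2
a=cv2.imread("pics/scene0.png")[120:310,140:380];b=cv2.imread("pics/top0.png")[120:320,140:380]
cv2.imwrite("pics/s1.png",cv2.resize(a,None,fx=3,fy=3,interpolation=2));cv2.imwrite("pics/t1.png",cv2.resize(b,None,fx=3,fy=3,interpolation=2))
from h import *
for c,q,z in(("top",(290.4,261.1),.006),("top",(212.6,227),.006),("scene",(303,242.3),.006),("top",(341.9,292.2),.02),("scene",(247.9,161),.02),("scene",(343.7,269),.03),("top",(279.2,170.6),.165),("scene",(215.3,188.9),.16),("top",(162.9,209.8),.03)):
    print(c,q,ray(*q,z,c).round(3))
E
```

```text
top (290.4, 261.1) [ 0.43  -0.175  0.006]
top (212.6, 227) [0.425 0.155 0.006]
scene (303, 242.3) [0.425 0.167 0.006]
top (341.9, 292.2) [ 0.399 -0.391  0.02 ]
scene (247.9, 161) [ 0.405 -0.401  0.02 ]
scene (343.7, 269) [0.387 0.347 0.03 ]
top (279.2, 170.6) [ 0.681 -0.008  0.165]
scene (215.3, 188.9) [0.658 0.    0.16 ]
top (162.9, 209.8) [0.397 0.358 0.03 ]
```

View pics/s1.png

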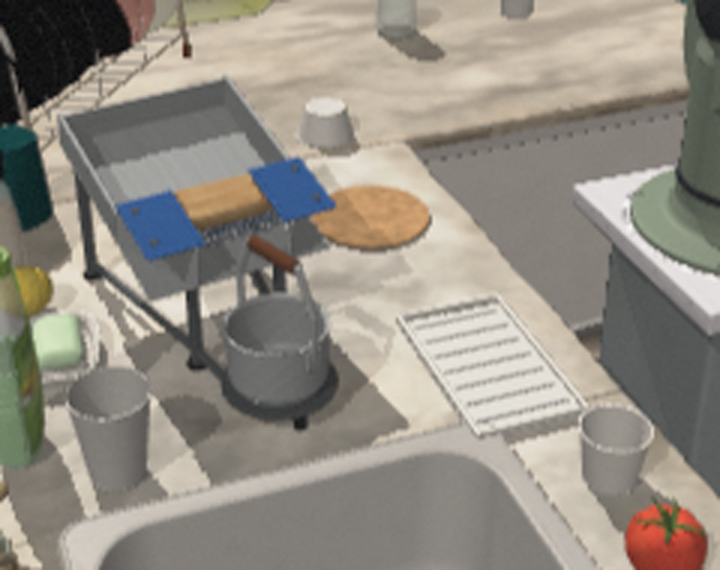

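View pics/t1.png

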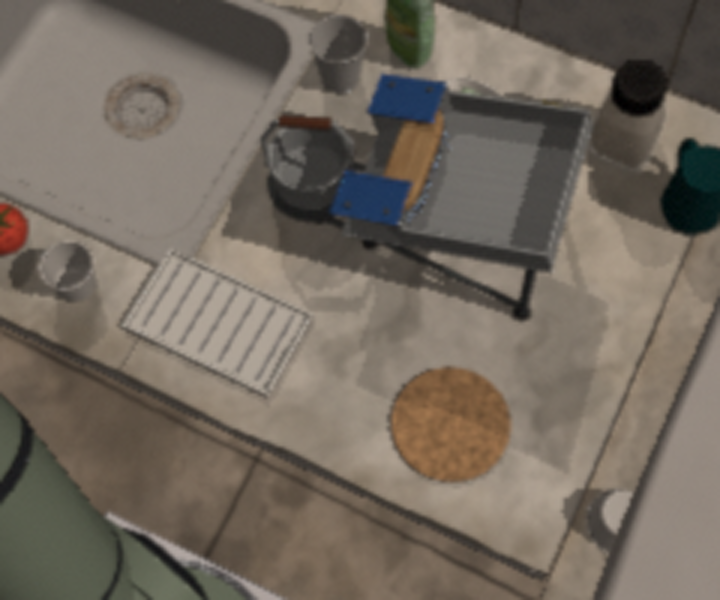

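```bash
cat > m1.py <<'E'
from h import *
from scipy.optimize import least_squares
im={c:cv2.imread(f"pics/{c}0.png") for c in("scene","top")}
L={}
for c in im:
    hsv=cv2.cvtColor(im[c],cv2.COLOR_BGR2HSV)
    blue=cv2.inRange(hsv,(100,120,60),(125,255,255))
    n,l,st,ce=cv2.connectedComponentsWithStats(blue)
    o=[i for i in range(1,n) if st[i,4]>60];print(c,"blue",[(st[i].tolist(),ce[i].round(1)) for i in o])
    L[c]=[cv2.minAreaRect(np.argwhere(l==i)[:,::-1].astype(np.float32)) for i in o]
    x0,y0,x1,y1=(210,195,252,215) if c=="scene" else (228,155,256,166)
    red=np.zeros_like(blue);red[y0:y1,x0:x1]=cv2.inRange(hsv,(0,110,20),(12,255,160))[y0:y1,x0:x1]
    p=np.argwhere(red)[:,::-1].astype(float);m=p.mean(0);w,v=np.linalg.eigh(np.cov(p.T));d=v[:,1];t=(p-m)@d
    print(c,"grip",len(p),m.round(1),(m+d*t.min()).round(1),(m+d*t.max()).round(1))
for c,pts in(("top",[(172,250),(312,318),(268,396),(122,322)]),("scene",[(398,318),(495,296),(585,402),(482,434)])):
    w=np.array([ray(140+x/3,120+y/3,.012,c) for x,y in pts]);print(c,"tray",w.round(3)[:,:2].tolist(),w.mean(0).round(3),"edges",np.linalg.norm(w-np.roll(w,-1,0),axis=1).round(3))
# lips: corner quads by hand from views (upscaled crop px)
E
python3 m1.py
```

```text
scene blue [([224, 173, 27, 21, 315], array([236.6, 182.8])), ([179, 184, 29, 23, 377], array([193.1, 195. ]))]
scene grip 62 [230.1 204.1] [237.2 208.3] [223.1 199.9]
top blue [([263, 146, 25, 14, 258], array([275. , 152.5])), ([250, 177, 26, 18, 310], array([262.8, 185.5]))]
top grip 50 [241.3 160.5] [249.1 161.2] [233.  159.7]
top tray [[0.486, 0.257], [0.479, 0.045], [0.361, 0.047], [0.368, 0.264]] [0.424 0.153 0.012] edges [0.212 0.118 0.217 0.118]
scene tray [[0.484, 0.059], [0.365, 0.059], [0.364, 0.26], [0.482, 0.268]] [0.424 0.161 0.012] edges [0.119 0.202 0.119 0.209]
```

```bash
cat >> m1.py <<'E'
def tri(a,b):
    return least_squares(lambda P:np.r_[proj(P,"scene")[0]-a,proj(P,"top")[0]-b],[.65,0,.15])
for n,a,b in(("grip",(230.1,204.1),(241.3,160.5)),("gA",(237.2,208.3),(249.1,161.2)),("gA'",(237.2,208.3),(233,159.7)),("gB",(223.1,199.9),(233,159.7)),("gB'",(223.1,199.9),(249.1,161.2)),("lipnear",(236.6,182.8),(262.8,185.5)),("lipfar",(193.1,195),(275,152.5))):
    s=tri(a,b);print(n,s.x.round(4),s.fun.round(1))
E
python3 m1.py|tail -7; python3 - <<'E'
from h import *
# blue fit: project model of lips w/ params (x,y,yaw), compare with mask IoU
from scipy.optimize import minimize
im={c:cv2.imread(f"pics/{c}0.png") for c in("scene","top")};B={}
for c in im:
    B[c]=cv2.inRange(cv2.cvtColor(im[c],cv2.COLOR_BGR2HSV),(100,120,60),(125,255,255))>0
    B[c][:140]=0;B[c][210:]=0
a=.2086
def model(p,c):
    x,y,th,w=p;out=np.zeros((384*4,512*4),np.uint8)
    u=np.array([np.cos(th),np.sin(th)]);v=np.array([-u[1],u[0]])
    for s in(-1,1):
        q=[]
        for X in(-.011,.076):
            for Y in((.043,w) if X<0 else (w,.043)):
                xl=X;z=.115+.213*xl+.056/np.cos(.21)
                q.append(np.r_[np.array([x,y])+u*xl+v*s*Y,z])
        cv2.fillConvexPoly(out,np.round(proj(np.array(q),c)*4).astype(int),1)
    return cv2.resize(out.astype(np.float32),(512,384),interpolation=cv2.INTER_AREA)
def cost(p): return sum(abs(model(p,c)-B[c]).sum() for c in B)
from scipy.optimize import differential_evolution as DE
R_=DE(cost,[(.6,.75),(-.05,.12),(-2.6,-.6),(.07,.13)],seed=0,maxiter=60,popsize=12)
print(R_.x.round(4),R_.fun,sum(b.sum() for b in B.values()))
E
```

```text
grip [0.651 0.134 0.182] [ 0.  0.  0. -0.]
gA [0.6427 0.1218 0.1641] [-5.4 -1.7 -5.6  4.7]
gA' [0.6397 0.1634 0.1831] [-0.1 -0.  -0.1  0.1]
gB [0.6593 0.1476 0.2004] [ 5.5  1.7  5.8 -4.9]
gB' [0.6624 0.1058 0.1819] [ 0.3  0.1  0.3 -0.3]
lipnear [0.5924 0.0168 0.1776] [-0.1 -0.  -0.1  0.1]
lipfar [0.7377 0.0374 0.1769] [-0.3 -0.1 -0.3  0.3]Traceback (most recent call last):
  File "<stdin>", line 22, in <module>
    return fun(*args, **kwargs)
    ret = solver.solve()
    next(self)
    ~~~~^^^^^^
    energy = self.func(parameters)
    return self.f(x, *self.args)
           ~~~~~~^^^^^^^^^^^^^^^
  File "<stdin>", line 20, in cost
  File "<stdin>", line 20, in <genexpr>
  File "<stdin>", line 18, in model
  File "h.py", line 12, in proj
    K,E=cam(c,s);p=np.atleast_2d(P)@E[:3,:3].T+E[:3,3];q=p@K.T;return q[:,:2]/q[:,2:]
        ~~~^^^^^
  File "h.py", line 5, in cam
    m=r.camera_model(c);K=np.array(m["camera_matrix"])
ValueError: time passes only in moves, steps and waits
```

```bash
cat > go.py <<'E'
import sys
from h import *
s=r.sense();x,y,z,yaw=map(float,sys.argv[1:5])
M=R.from_euler("xyz",s["ee_rot"]).as_matrix();d=M.T@(np.array([x,y,z])-s["position"])/.025
dy=(yaw-s["ee_rot"][2]+np.pi)%(2*np.pi)-np.pi
print("t",round(float(s["t"]),2),"pos",s["position"].round(4),"rot",s["ee_rot"].round(3),"F",s["wrist_force"].round(1),"w",round(float(s["width"]),4),"j",s["joints"].round(2))
print("units",d.round(2),"twist",round(-dy,3),"dist mm",(25*np.linalg.norm(d)).round(1))
E
python3 go.py 0.651 0.134 0.256 1.945
python3 - <<'E'
import re
s=open('h.py').read()
open('h.py','w').write(s.replace("def cam(c,s=None):\n    m=r.camera_model(c)","MM={}\ndef cam(c,s=None):\n    m=MM.setdefault(c,None) or r.camera_model(c);MM[c]=m"))
E
python3 -c "
from h import *
print(ray(140+338/3,120+85/3,.0,'top'),ray(140+110/3,120+485/3,.0,'scene'))"
```

```text
t 1.1 pos [0.184  0.5973 0.2563] rot [-3.142  0.     2.843] F [-0.  -0.4 -0.2] w 0.0857 j [-1.34  0.52 -0.04  1.6   0.02  1.02 -0.11]
units [-2.331e+01 -1.221e+01  1.000e-02] twist 0.898 dist mm 657.8
[0.81709045 0.17743287 0.        ] [8.37114636e-01 1.96283643e-01 1.11022302e-16]
```

Request:
step_arm:
  motion:
    - {"x": -23.3,"y": -12.2,"z": 0,"twist": 0.9}
    - {"x": -23.3,"y": -12.2,"z": 0,"twist": 0.9}
    - {"x": -23.3,"y": -12.2,"z": 0,"twist": 0.9}
    - {"x": -23.3,"y": -12.2,"z": 0,"twist": 0.9}
    - {"x": -23.3,"y": -12.2,"z": 0,"twist": 0.9}
  hand: 60

```text
t: 1.52
position: [0.333, 0.449, 0.2565]
ee_rot: [3.141, -0.0, 2.212]
wrist_force: [0.9, 0.1, 0.3]
width: 0.0599
```

```bash
python3 go.py 0.651 0.134 0.256 1.945
```

```text
t 1.52 pos [0.333  0.449  0.2565] rot [ 3.141 -0.     2.212] F [0.9 0.1 0.3] w 0.0599 j [-1.15  0.42  0.15  1.78 -0.07  0.94 -0.33]
units [-17.7    2.66   0.02] twist 0.267 dist mm 447.6
```

Request:
step_arm:
  motion:
    - {"x": -17.7,"y": 2.65,"z": 0,"twist": 0.27}
    - {"x": -17.7,"y": 2.65,"z": 0,"twist": 0.27}
    - {"x": -17.7,"y": 2.65,"z": 0,"twist": 0.27}
    - {"x": -17.7,"y": 2.65,"z": 0,"twist": 0.27}
    - {"x": -17.7,"y": 2.65,"z": 0,"twist": 0.27}

```text
t: 1.93
position: [0.4818, 0.3033, 0.2565]
ee_rot: [3.141, -0.0, 1.948]
wrist_force: [0.6, 1.6, 0.3]
width: 0.0598
```

```bash
python3 go.py 0.651 0.134 0.256 1.945
```

```text
t 1.93 pos [0.4818 0.3033 0.2565] rot [ 3.141 -0.     1.948] F [0.6 1.6 0.3] w 0.0598 j [-0.85  0.44  0.25  1.76 -0.13  0.95 -0.17]
units [-8.79  3.8   0.02] twist 0.003 dist mm 239.3
```

Request:
step_arm:
  motion:
    - {"x": -8.8,"y": 3.8}
    - {"x": -8.8,"y": 3.8}
    - {"x": -8.8,"y": 3.8}
    - {"x": -8.8,"y": 3.8}
    - {"x": -8.8,"y": 3.8}

```text
schema error: expected keys x, y, z, twist
```

Request:
step_arm:
  motion:
    - {"x": -1.2,"y": 0.5}
    - {"x": -1.2,"y": 0.5}
    - {"x": -1.2,"y": 0.5}
    - {"x": -1.2,"y": 0.5}

```text
schema error: expected keys x, y, z, twist
```

```bash
python3 go.py 0.651 0.134 0.19 1.945; python3 - <<'E'
from h import *
s=r.sense();im=r.camera("wrist")[:,:,::-1].copy();cv2.imwrite("pics/w1.png",im)
a=proj([[.6397,.1634,.18],[.651,.134,.18],[.6624,.1058,.18]],"wrist",s);print(a.round())
for p in a: cv2.circle(im,tuple(int(v) for v in p),3,(0,255,0),-1)
cv2.imwrite("pics/w1b.png",im)
E
```

```text
t 1.93 pos [0.4818 0.3033 0.2565] rot [ 3.141 -0.     1.948] F [0.6 1.6 0.3] w 0.0598 j [-0.85  0.44  0.25  1.76 -0.13  0.95 -0.17]
units [-8.79  3.8   2.66] twist 0.003 dist mm 248.4
[[378. 434.]
 [374. 462.]
 [370. 488.]]
```

View pics/w1b.png

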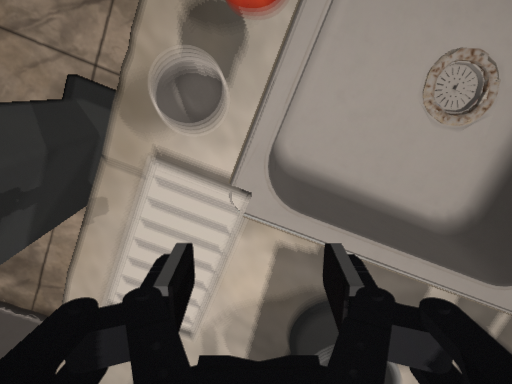

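The picture (from the earlier spot, since the moves were refused) shows the cup at (190,90), the tray at (185,240) and the pot just entering at (330,335).

Request:
step_arm:
  motion:
    - {"x": -8.8,"y": 3.8,"z": 0,"twist": 0}
    - {"x": -8.8,"y": 3.8,"z": 0,"twist": 0}
    - {"x": -8.8,"y": 3.8,"z": 0,"twist": 0}
    - {"x": -8.8,"y": 3.8,"z": 0,"twist": 0}
    - {"x": -8.8,"y": 3.8,"z": 0,"twist": 0}

```text
t: 2.4
position: [0.6291, 0.1558, 0.2564]
ee_rot: [3.141, -0.0, 1.948]
wrist_force: [0.5, 0.8, 0.8]
width: 0.0599
```

```bash
python3 go.py 0.651 0.134 0.256 1.945; python3 - <<'E'
from h import *
s=r.sense();im=r.camera("wrist")[:,:,::-1].copy()
a=proj([[.6397,.1634,.18],[.651,.134,.18],[.6624,.1058,.18]],"wrist",s);print(a.round())
hs=cv2.cvtColor(im,cv2.COLOR_BGR2HSV);m=cv2.inRange(hs,(0,100,20),(14,255,200));n,l,st,ce=cv2.connectedComponentsWithStats(m)
print([(st[i].tolist(),ce[i].round(1).tolist()) for i in range(1,n) if st[i,4]>80])
cv2.imwrite("pics/w2.png",im)
E
```

```text
t 2.4 pos [0.6291 0.1558 0.2564] rot [ 3.141 -0.     1.948] F [0.5 0.8 0.8] w 0.0599 j [-0.51  0.57  0.27  1.55 -0.17  1.04  0.18]
units [-1.13  0.49  0.02] twist 0.003 dist mm 30.9
[[279. 209.]
 [278. 254.]
 [277. 295.]]
[([270, 220, 25, 90, 1821], [281.8, 264.9]), ([0, 284, 69, 76, 1264], [25.4, 311.6])]
```

```bash
python3 - <<'E'
from h import *
s=r.sense()
for q in((281.8,264.9),(282.5,220),(281,310)): print(ray(*q,.186,"wrist",s).round(4))
im=cv2.imread("pics/w2.png");hs=cv2.cvtColor(im,cv2.COLOR_BGR2HSV);m=cv2.inRange(hs,(0,100,20),(14,255,200));m[:,:200]=0
for y in range(218,312,8): print(y,np.nonzero(m[y])[0][[0,-1]] if m[y].any() else 0)
E
python3 go.py 0.653 0.13 0.225 1.948
```

```text
[0.6595 0.1224 0.186 ]
[0.6481 0.1512 0.186 ]
[0.672  0.0906 0.186 ]
218 0
226 [271 291]
234 [271 293]
242 [271 293]
250 [271 292]
258 [271 291]
266 [271 291]
274 [272 293]
282 [272 293]
290 [272 293]
298 [272 293]
306 [279 287]
t 2.45 pos [0.6337 0.1478 0.2564] rot [3.14  0.005 1.941] F [ -1.1 -10.6  -2.2] w 0.0601 j [-0.5   0.58  0.28  1.54 -0.17  1.05  0.19]
units [-0.94  0.46  1.26] twist -0.007 dist mm 41.0
```

View pics/w2.png

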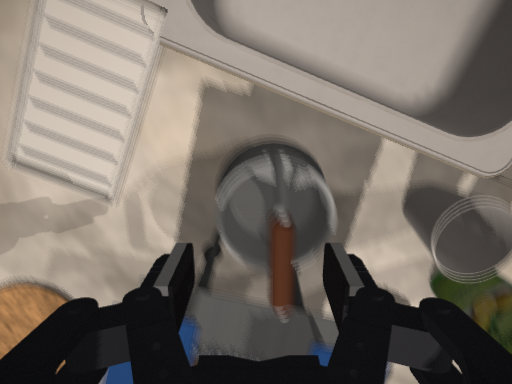

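The picture (slightly blurred, arm still settling) shows the grip bar at (282,265), parallel to the pads and between them. Cup and chute are clear.

Request:
step_arm:
  motion:
    - {"x": -0.9,"y": 0.45,"z": 0,"twist": 0}
    - {"x": -0.9,"y": 0.45,"z": 0,"twist": 0}
    - {"x": -0.9,"y": 0.45,"z": 0,"twist": 0}
    - {"x": -0.9,"y": 0.45,"z": 0,"twist": 0}

```text
t: 2.78
position: [0.6463, 0.1412, 0.2561]
ee_rot: [-3.141, -0.0, 1.948]
wrist_force: [-0.3, -0.6, -0.1]
width: 0.0603
```

```bash
python3 - <<'E'
from h import *
s=r.sense();im=r.camera("wrist")[:,:,::-1].copy();print(s["position"],s["dq"].round(3))
hs=cv2.cvtColor(im,cv2.COLOR_BGR2HSV);m=cv2.inRange(hs,(0,100,20),(14,255,200));m[:,:200]=0;n,l,st,ce=cv2.connectedComponentsWithStats(m)
for i in range(1,n):
  if st[i,4]>80:
    x,y,w,h,_=st[i];print(st[i],ce[i],[ray(*q,.186,"wrist",s).round(4) for q in(ce[i],(x+w/2,y),(x+w/2,y+h))])
E
python3 go.py 0.653 0.132 0.187 1.948
```

```text
[0.64627738 0.14116879 0.2561035 ] [-0.015 -0.009 -0.005  0.007  0.     0.001  0.001]
[ 249  179   27  101 2393] [262.17676557 228.21019641] [array([0.6508, 0.1355, 0.186 ]), array([0.6393, 0.1647, 0.186 ]), array([0.6645, 0.1017, 0.186 ])]
t 2.83 pos [0.6461 0.1415 0.2563] rot [-3.141e+00 -1.000e-03  1.949e+00] F [-0.3  0.8 -0.3] w 0.0602 j [-0.48  0.6   0.27  1.51 -0.18  1.06  0.21]
units [-0.46  0.12  2.77] twist 0.001 dist mm 70.3
```

Request:
step_arm:
  motion:
    - {"x": -0.35,"y": 0.08,"z": 0.9,"twist": 0}
    - {"x": -0.35,"y": 0.08,"z": 1.8,"twist": 0}
    - {"x": -0.35,"y": 0.08,"z": 2.75,"twist": 0}
    - {"x": -0.35,"y": 0.08,"z": 2.75,"twist": 0}
    - {"x": -0.35,"y": 0.08,"z": 2.75,"twist": 0}

```text
t: 3.25
position: [0.651, 0.134, 0.1873]
ee_rot: [-3.14, -0.0, 1.949]
wrist_force: [-0.1, -0.4, 1.3]
width: 0.0599
```

```bash
python3 go.py 0.651 0.1345 0.187 1.948
```

```text
t 3.25 pos [0.651  0.134  0.1873] rot [-3.14  -0.     1.949] F [-0.1 -0.4  1.3] w 0.0599 j [-0.45  0.67  0.25  1.56 -0.2   0.94  0.24]
units [0.02 0.01 0.01] twist 0.001 dist mm 0.6
```

Request:
step_arm:
  motion:
    - {"x": 0,"y": 0,"z": 0,"twist": 0}
    - {"x": 0,"y": 0,"z": 0,"twist": 0}
    - {"x": 0,"y": 0,"z": 0,"twist": 0}
    - {"x": 0,"y": 0,"z": 0,"twist": 0}
    - {"x": 0,"y": 0,"z": 0,"twist": 0}
  hand: 0

```text
t: 3.67
position: [0.6522, 0.1334, 0.1889]
ee_rot: [3.14, -0.0, 1.948]
wrist_force: [-3.3, -0.4, 9.0]
width: 0.0143
```

Request:
step_arm:
  motion:
    - {"x": 0,"y": 0,"z": 0,"twist": 0}
    - {"x": 0,"y": 0,"z": 0,"twist": 0}
    - {"x": 0,"y": 0,"z": -0.2,"twist": 0}
    - {"x": 0,"y": 0,"z": -0.4,"twist": 0}
    - {"x": 0,"y": 0,"z": -0.4,"twist": 0}

```text
t: 4.08
position: [0.6522, 0.1332, 0.1989]
ee_rot: [3.14, 0.0, 1.948]
wrist_force: [-0.3, -1.3, -3.0]
width: 0.0141
```

```bash
python3 go.py 0.45 0.134 0.245 1.948
```

```text
t 4.08 pos [0.6522 0.1332 0.1989] rot [3.14  0.    1.948] F [-0.3 -1.3 -3. ] w 0.0141 j [-0.45  0.66  0.26  1.55 -0.19  0.96  0.24]
units [ 3.01 -7.5  -1.86] twist -0.0 dist mm 207.4
```

Request:
step_arm:
  motion:
    - {"x": 0,"y": 0,"z": -0.7,"twist": 0}
    - {"x": 0,"y": 0,"z": -1.4,"twist": 0}
    - {"x": 0.3,"y": -0.8,"z": -1.9,"twist": 0}
    - {"x": 0.7,"y": -1.8,"z": -1.9,"twist": 0}
    - {"x": 1.1,"y": -2.8,"z": -1.9,"twist": 0}

```text
t: 4.5
position: [0.5759, 0.1327, 0.2455]
ee_rot: [3.141, 0.0, 1.947]
wrist_force: [-0.3, -0.2, -3.0]
width: 0.0138
```

Request:
step_arm:
  motion:
    - {"x": 0.4,"y": -1.0,"z": 0,"twist": 0}
    - {"x": 0.8,"y": -2.0,"z": 0,"twist": 0}
    - {"x": 1.2,"y": -3.0,"z": 0,"twist": 0}
    - {"x": 1.5,"y": -4.0,"z": 0,"twist": 0}
    - {"x": 1.8,"y": -4.7,"z": 0,"twist": 0}

```text
t: 4.92
position: [0.4487, 0.131, 0.2452]
ee_rot: [-3.141, -0.0, 1.948]
wrist_force: [0.7, -0.8, -2.7]
width: 0.0139
```

```bash
python3 go.py 0.432 -0.175 0.245 1.948
```

```text
t 4.92 pos [0.4487 0.131  0.2452] rot [-3.141 -0.     1.948] F [ 0.7 -0.8 -2.7] w 0.0139 j [-0.64  0.3   0.28  2.02 -0.11  0.84  0.08]
units [-1.114e+01 -5.130e+00  1.000e-02] twist -0.0 dist mm 306.5
```

Request:
step_arm:
  motion:
    - {"x": -0.9,"y": -0.4,"z": 0,"twist": 0}
    - {"x": -2.0,"y": -0.9,"z": 0,"twist": 0}
    - {"x": -3.1,"y": -1.4,"z": 0,"twist": 0}
    - {"x": -4.2,"y": -1.9,"z": 0,"twist": 0}
    - {"x": -5.3,"y": -2.4,"z": 0,"twist": 0}

```text
t: 5.33
position: [0.4435, -0.015, 0.2454]
ee_rot: [3.141, 0.0, 1.948]
wrist_force: [1.3, 0.1, -3.0]
width: 0.0143
```

Request:
step_arm:
  motion:
    - {"x": -1.1,"y": -0.5,"z": 0,"twist": 0}
    - {"x": -2.2,"y": -1.0,"z": 0,"twist": 0}
    - {"x": -3.3,"y": -1.5,"z": 0,"twist": 0}
    - {"x": -4.4,"y": -2.0,"z": 0,"twist": 0}
    - {"x": -5.3,"y": -2.5,"z": 0,"twist": 0}

```text
t: 5.75
position: [0.4342, -0.162, 0.2454]
ee_rot: [3.141, 0.001, 1.947]
wrist_force: [0.8, 1.0, -2.8]
width: 0.0139
```

```bash
python3 go.py 0.432 -0.175 0.167 1.948; python3 - <<'E'
from h import *
a=r.camera("scene")[:,:,::-1];r_=cv2.resize(a[110:290,140:340],None,fx=2.5,fy=2.5);b=r.camera("top")[:,:,::-1][110:330,170:370]
cv2.imwrite("pics/p3.png",np.hstack([cv2.resize(a[110:290,150:310],(400,450)),cv2.resize(b,(400,440)) if 0 else cv2.resize(b,(400,450))]))
E
```

```text
t 5.75 pos [ 0.4342 -0.162   0.2454] rot [3.141e+00 1.000e-03 1.947e+00] F [ 0.8  1.  -2.8] w 0.0139 j [-0.1   0.3   0.41  2.04 -0.16  0.83  0.77]
units [-0.45 -0.28  3.14] twist -0.001 dist mm 79.5
```

View pics/p3.png

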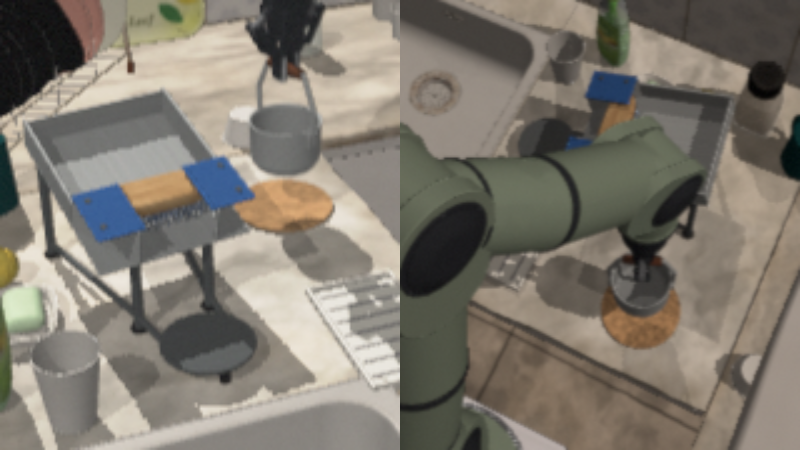

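The pot hangs upright just over the mat; stand, brush and bystanders are unchanged. Lower it.

Request:
step_arm:
  motion:
    - {"x": -0.4,"y": -0.2,"z": 0.6,"twist": 0}
    - {"x": -0.4,"y": -0.2,"z": 1.3,"twist": 0}
    - {"x": -0.4,"y": -0.2,"z": 2.0,"twist": 0}
    - {"x": -0.4,"y": -0.2,"z": 2.6,"twist": 0}
    - {"x": -0.4,"y": -0.2,"z": 3.0,"twist": 0}

```text
t: 6.27
position: [0.4331, -0.1706, 0.169]
ee_rot: [-3.141, -0.001, 1.948]
wrist_force: [-0.4, 0.2, -2.4]
width: 0.0139
```

Request:
step_arm:
  motion:
    - {"x": 0,"y": 0,"z": 0,"twist": 0}
    - {"x": 0,"y": 0,"z": 0.07,"twist": 0}
    - {"x": 0,"y": 0,"z": 0.14,"twist": 0}
    - {"x": 0,"y": 0,"z": 0.19,"twist": 0}
    - {"x": 0,"y": 0,"z": 0.19,"twist": 0}

```text
t: 6.68
position: [0.4337, -0.171, 0.1657]
ee_rot: [3.141, 0.0, 1.948]
wrist_force: [0.0, -0.8, -2.1]
width: 0.0138
```

Request:
step_arm:
  motion:
    - {"x": 0,"y": 0,"z": 0.03,"twist": 0}
    - {"x": 0,"y": 0,"z": 0.06,"twist": 0}
    - {"x": 0,"y": 0,"z": 0.06,"twist": 0}
    - {"x": 0,"y": 0,"z": 0.06,"twist": 0}

```text
t: 7.02
position: [0.4339, -0.1712, 0.1648]
ee_rot: [3.14, 0.0, 1.948]
wrist_force: [-3.9, 1.6, 19.4]
width: 0.0142
```

Request:
step_arm:
  motion:
    - {"x": 0,"y": 0,"z": -0.03,"twist": 0}
    - {"x": 0,"y": 0,"z": -0.03,"twist": 0}

```text
t: 7.18
position: [0.4336, -0.1711, 0.1649]
ee_rot: [3.141, 0.0, 1.948]
wrist_force: [-1.2, -1.2, 2.2]
width: 0.0141
```

Request:
step_arm:
  motion:
    - {"x": 0,"y": 0,"z": 0,"twist": 0}
    - {"x": 0,"y": 0,"z": 0,"twist": 0}
    - {"x": 0,"y": 0,"z": 0,"twist": 0}
    - {"x": 0,"y": 0,"z": 0,"twist": 0}
  hand: 60

```text
t: 7.52
position: [0.4334, -0.171, 0.1646]
ee_rot: [3.142, 0.0, 1.948]
wrist_force: [0.2, -0.4, 0.2]
width: 0.0596
```

Request:
step_arm:
  motion:
    - {"x": 0,"y": 0,"z": -0.5,"twist": 0}
    - {"x": 0,"y": 0,"z": -1.5,"twist": 0}
    - {"x": 0,"y": 0,"z": -3,"twist": 0}
    - {"x": 0,"y": 0,"z": -4.5,"twist": 0}
    - {"x": 0,"y": 0,"z": -6,"twist": 0}

```text
t: 7.93
position: [0.4329, -0.1712, 0.3163]
ee_rot: [-3.141, 0.0, 1.947]
wrist_force: [1.1, 0.2, 0.0]
width: 0.0596
```

```bash
python3 go.py 0.67 -0.01 0.32 0.14;  python3 - <<'E'
from h import *
for c in("scene","top"):
    a=r.camera(c);cv2.imwrite(f"pics/{c}4.png",a[:,:,::-1])
    for q in("pot","mat_top"):
        for d in r.outline_of(c,q)[:1]:
            ys,xs=np.nonzero(d["region"]);print(c,q,d["confidence"],d["rect"],ray(xs.mean(),ys.mean(),.04 if q=="pot" else .006,c).round(3))
a=cv2.imread("pics/scene4.png");cv2.imwrite("pics/p5.png",np.hstack([cv2.resize(a[110:250,180:320],(400,400),interpolation=2),cv2.resize(cv2.imread("pics/top4.png")[130:290,190:350],(400,400),interpolation=2)]))
E
```

```text
t 7.93 pos [ 0.4329 -0.1712  0.3163] rot [-3.141  0.     1.947] F [1.1 0.2 0. ] w 0.0596 j [-0.12  0.21  0.44  1.94 -0.1   1.01  0.74]
units [ 2.51 11.19 -0.16] twist 1.807 dist mm 286.7
scene pot 0.81 [247.7, 153.5, 275.4, 198.4] [ 0.422 -0.194  0.04 ]
top pot 0.85 [273.4, 237.8, 307.3, 273.7] [ 0.437 -0.169  0.04 ]
top mat_top 0.71 [270.5, 253.5, 309.0, 280.3] [ 0.397 -0.185  0.006]
```

View pics/p5.png

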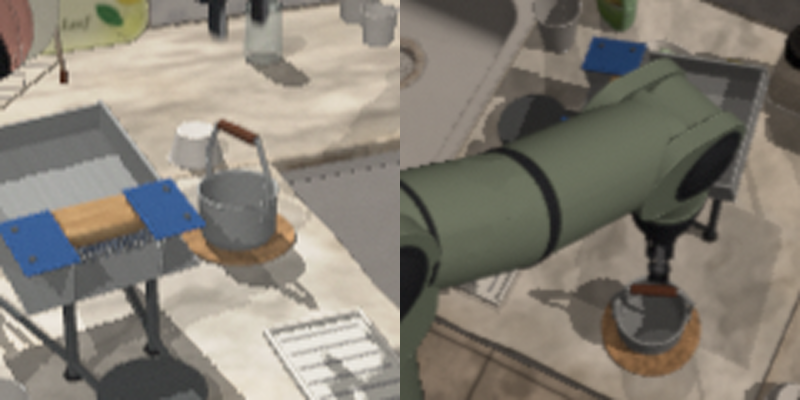

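Pot stands upright on the mat, let go. Next: the push, with tool x pointing down-chute (yaw 1.712).

```bash
python3 go.py 0.661 0.054 0.275 1.712
```

```text
t 8.23 pos [ 0.433  -0.1708  0.3138] rot [-3.141e+00 -1.000e-03  1.948e+00] F [1.3 0.3 0.2] w 0.0599 j [-0.12  0.21  0.44  1.95 -0.11  1.01  0.74]
units [ 5.   11.79  1.54] twist 0.236 dist mm 322.5
```

Request:
step_arm:
  motion:
    - {"x": 5.0,"y": 11.8,"z": 0,"twist": 0.24}
    - {"x": 5.0,"y": 11.8,"z": 0,"twist": 0.24}
    - {"x": 5.0,"y": 11.8,"z": 0,"twist": 0.24}
    - {"x": 5.0,"y": 11.8,"z": 0,"twist": 0.24}
    - {"x": 5.0,"y": 11.8,"z": 0,"twist": 0.24}
  hand: 20

```text
t: 8.65
position: [0.5811, -0.0246, 0.313]
ee_rot: [-3.139, -0.0, 1.708]
wrist_force: [0.6, -0.3, 1.0]
width: 0.0202
```

```bash
python3 go.py 0.661 0.054 0.275 1.712
```

```text
t 8.65 pos [ 0.5811 -0.0246  0.313 ] rot [-3.139 -0.     1.708] F [ 0.6 -0.3  1. ] w 0.0202 j [-0.34  0.42  0.4   1.66 -0.18  1.09  0.24]
units [2.68 3.6  1.51] twist -0.004 dist mm 118.4
```

Request:
step_arm:
  motion:
    - {"x": 2.7,"y": 3.6,"z": 0.7,"twist": 0}
    - {"x": 2.7,"y": 3.6,"z": 1.5,"twist": 0}
    - {"x": 2.7,"y": 3.6,"z": 1.5,"twist": 0}
    - {"x": 2.7,"y": 3.6,"z": 1.5,"twist": 0}
    - {"x": 2.7,"y": 3.6,"z": 1.5,"twist": 0}

```text
t: 9.07
position: [0.66, 0.0541, 0.2735]
ee_rot: [-3.137, 0.001, 1.71]
wrist_force: [-0.6, 0.0, 0.5]
width: 0.0201
```

```bash
cat > ov.py <<'E'
import sys
from h import *
def ch(x,y,n): # level x up-chute, y across, n square to the floor
    z=.115+.213*x; return [.6605+.14*x+.99*y, .0593-.99*x+.14*y, z+n*1.02]
s=r.sense();im=r.camera("wrist")[:,:,::-1].copy();print(s["position"].round(4),s["ee_rot"].round(3),abs(s["dq"]).max().round(3))
def poly(P,col): cv2.polylines(im,[np.round(proj(np.array(P),"wrist",s)).astype(int)],False,col,1)
for g in(-1,1): poly([ch(-.011,.043*g,.056),ch(.076,.043*g,.056)],(0,255,0))
poly([ch(-.011,-.043,.056),ch(-.011,.043,.056)],(0,255,0));poly([ch(0,-.05,0),ch(0,.05,0)],(0,255,255))
poly([ch(.264,-.099,.038),ch(.088,-.099,.038)],(255,0,255));poly([ch(.264,.099,.038),ch(.088,.099,.038)],(255,0,255))
cv2.imwrite(sys.argv[1],cv2.resize(im,None,fx=1.4,fy=1.4))
E
python3 ov.py pics/w6.png; python3 go.py 0.661 0.054 0.157 1.712
```

```text
[0.66   0.0541 0.2735] [-3.137e+00  1.000e-03  1.710e+00] 0.058
t 9.12 pos [0.6598 0.0525 0.2749] rot [-3.138e+00  1.000e-03  1.708e+00] F [ 0.3 -1.3  0.8] w 0.02 j [-0.4   0.59  0.37  1.48 -0.23  1.11  0.15]
units [0.06 0.07 4.71] twist -0.004 dist mm 117.9
```

View pics/w6.png

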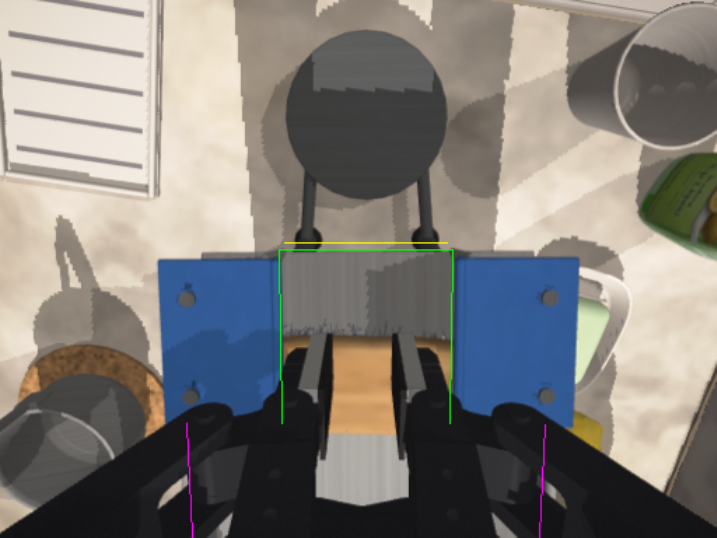

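Overlay matches within ~4 mm (the true edge is about 4 mm further up-chute than modelled); slot is centred, brush rear at display (365,335), fingers centred in the slot.

Request:
step_arm:
  motion:
    - {"x": 0,"y": 0.05,"z": 1.3,"twist": 0}
    - {"x": 0,"y": 0.05,"z": 2.6,"twist": 0}
    - {"x": 0,"y": 0.05,"z": 3.6,"twist": 0}
    - {"x": 0,"y": 0.05,"z": 4.3,"twist": 0}
    - {"x": 0,"y": 0.05,"z": 4.7,"twist": 0}

```text
t: 9.53
position: [0.6602, 0.0516, 0.1576]
ee_rot: [-3.139, 0.0, 1.706]
wrist_force: [0.5, -0.3, -0.1]
width: 0.0202
```

Request:
step_arm:
  motion:
    - {"x": -0.3,"y": 0,"z": -0.06,"twist": 0}
    - {"x": -0.6,"y": 0,"z": -0.13,"twist": 0}
    - {"x": -0.9,"y": 0,"z": -0.19,"twist": 0}
    - {"x": -1.2,"y": 0,"z": -0.26,"twist": 0}

```text
t: 9.87
position: [0.6663, 0.0219, 0.1678]
ee_rot: [3.14, 0.0, 1.707]
wrist_force: [-0.5, 1.9, -0.1]
width: 0.02
```

```bash
python3 go.py 0.6735 -0.0328 0.177 1.712; python3 -c "
from h import *
cv2.imwrite('pics/x.png',r.camera('scene')[:,:,::-1])"
```

```text
t 9.87 pos [0.6663 0.0219 0.1678] rot [3.14  0.    1.707] F [-0.5  1.9 -0.1] w 0.02 j [-0.32  0.71  0.32  1.57 -0.27  0.9   0.23]
units [-2.21 -0.01 -0.37] twist -0.005 dist mm 56.0
```

Request:
step_arm:
  motion:
    - {"x": -0.3,"y": 0,"z": 0.1,"twist": 0}
    - {"x": -0.7,"y": 0,"z": 0.05,"twist": 0}
    - {"x": -1.1,"y": 0,"z": -0.04,"twist": 0}
    - {"x": -1.5,"y": 0,"z": -0.12,"twist": 0}
    - {"x": -1.5,"y": 0,"z": -0.12,"twist": 0}

```text
t: 10.33
position: [0.6715, -0.0157, 0.1704]
ee_rot: [3.14, 0.0, 1.706]
wrist_force: [0.9, 0.3, 1.1]
width: 0.0195
```

```bash
python3 go.py 0.6735 -0.0328 0.173 1.712; python3 - <<'E'
from h import *
for c in("scene","top"):
    r.camera(c)
    for d in r.outline_of(c,"brush")[:1]:
        ys,xs=np.nonzero(d["region"]);print(c,d["confidence"],d["rect"],ray(xs.mean(),ys.mean(),.175,c).round(3))
E
```

```text
t 10.33 pos [ 0.6715 -0.0157  0.1704] rot [3.14  0.    1.706] F [0.9 0.3 1.1] w 0.0195 j [-0.27  0.71  0.32  1.56 -0.27  0.92  0.28]
units [-0.69 -0.01 -0.1 ] twist -0.006 dist mm 17.4
scene 0.77 [181.8, 172.5, 226.1, 189.1] [ 0.693 -0.039  0.175]
top 0.8 [278.8, 159.4, 301.2, 193.7] [ 0.672 -0.054  0.175]
```

Request:
step_arm:
  motion:
    - {"x": -0.3,"y": 0,"z": -0.06,"twist": 0}
    - {"x": -0.6,"y": 0,"z": -0.12,"twist": 0}
    - {"x": -0.85,"y": 0,"z": -0.18,"twist": 0}
    - {"x": -1.0,"y": 0,"z": -0.21,"twist": 0}
    - {"x": -1.0,"y": 0,"z": -0.21,"twist": 0}

```text
t: 10.95
position: [0.6743, -0.0404, 0.1746]
ee_rot: [3.141, 0.001, 1.706]
wrist_force: [0.2, 0.5, -0.3]
width: 0.0199
```

Request:
step_arm:
  motion:
    - {"x": 0.6,"y": 0,"z": 0,"twist": 0}
    - {"x": 0.6,"y": 0,"z": -1.2,"twist": 0}
    - {"x": 0.6,"y": 0,"z": -2.6,"twist": 0}
    - {"x": 0.6,"y": 0,"z": -4.2,"twist": 0}
    - {"x": 0.6,"y": 0,"z": -4.6,"twist": 0}

```text
t: 11.37
position: [0.6736, -0.0235, 0.2953]
ee_rot: [3.135, 0.001, 1.708]
wrist_force: [1.4, -0.8, 0.7]
width: 0.0197
```

Request:
step_arm:
  motion:
    - {"x": 0,"y": 0,"z": 0,"twist": 0}
    - {"x": 0,"y": 0,"z": 0,"twist": 0}

```text
t: 11.53
position: [0.6722, -0.0231, 0.2898]
ee_rot: [3.14, -0.0, 1.708]
wrist_force: [1.1, -0.7, -0.5]
width: 0.0202
```

```bash
python3 ov.py pics/w7.png; python3 go.py 0.68 -0.07 0.29 0.14; python3 - <<'E'
from h import *
for c in("scene","top"):
    r.camera(c)
    for d in r.outline_of(c,"brush")[:1]:
        ys,xs=np.nonzero(d["region"]);print(c,d["confidence"],d["rect"],ray(xs.mean(),ys.mean(),.175,c).round(3))
E
```

```text
[ 0.6722 -0.0231  0.2898] [ 3.14  -0.     1.708] 0.027
t 11.58 pos [ 0.6719 -0.0232  0.2888] rot [-3.141 -0.     1.708] F [-0.  -0.4 -0.8] w 0.02 j [-0.28  0.6   0.37  1.44 -0.22  1.15  0.26]
units [-1.9   0.07 -0.05] twist 1.568 dist mm 47.5
scene 0.6 [179.8, 166.5, 223.9, 184.9] [ 0.678 -0.076  0.175]
top 0.87 [283.2, 158.4, 308.2, 193.6] [ 0.684 -0.075  0.175]
```

View pics/w7.png

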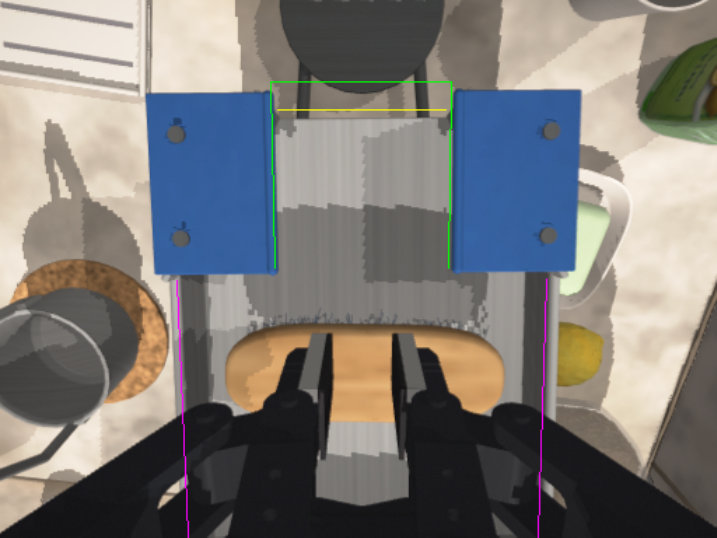

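```bash
python3 - <<'E'
from h import *
s=r.sense();s=dict(s);s["position"]=np.array([.6722,-.0231,.2898])
A=ray(365/1.4,325/1.4,.180,"wrist",s);B=ray(365/1.4,421/1.4,.193,"wrist",s);print(A.round(4),B.round(4),np.linalg.norm(A-B),(A+B)/2)
L=ray(225/1.4,372/1.4,.187,"wrist",s);Q=ray(505/1.4,372/1.4,.187,"wrist",s);print(L.round(4),Q.round(4),np.linalg.norm(L-Q),(L+Q)/2)
E
```

```text
[ 0.6775 -0.0503  0.18  ] [ 0.6845 -0.1004  0.193 ] 0.052266113037399975 [ 0.680991   -0.07534662  0.1865    ]
[ 0.6065 -0.0846  0.187 ] [ 0.7551 -0.064   0.187 ] 0.14993232632577397 [ 0.68080451 -0.0743072   0.187     ]
```

The brush lies straight across, completely past the lips (display v 325–421), its centre around (0.681,-0.078). Now turn the jaws 90° to grasp it across its width.

Request:
step_arm:
  motion:
    - {"x": -2.26,"y": 0.08,"z": 0,"twist": 1.57}
    - {"x": -2.26,"y": 0.08,"z": 0,"twist": 1.57}
    - {"x": -2.26,"y": 0.08,"z": 0,"twist": 1.57}
    - {"x": -2.26,"y": 0.08,"z": 0,"twist": 1.57}
    - {"x": -2.26,"y": 0.08,"z": 0,"twist": 1.57}
  hand: 85

```text
t: 12.2
position: [0.6817, -0.08, 0.2886]
ee_rot: [-3.141, 0.001, 1.076]
wrist_force: [-0.2, 0.1, -0.6]
width: 0.0791
```

```bash
python3 go.py 0.6815 -0.079 0.28 0.14
```

```text
t 12.2 pos [ 0.6817 -0.08    0.2886] rot [-3.141e+00  1.000e-03  1.076e+00] F [-0.2  0.1 -0.6] w 0.0791 j [-0.28  0.65  0.53  1.4  -0.34  1.18 -0.2 ]
units [ 0.03 -0.02  0.34] twist 0.936 dist mm 8.7
```

Request:
step_arm:
  motion:
    - {"x": 0,"y": 0,"z": 0.3,"twist": 0.94}
    - {"x": 0,"y": 0,"z": 0.3,"twist": 0.94}
    - {"x": 0,"y": 0,"z": 0.3,"twist": 0.94}
    - {"x": 0,"y": 0,"z": 0.3,"twist": 0.94}
    - {"x": 0,"y": 0,"z": 0.3,"twist": 0.94}

```text
t: 12.62
position: [0.6816, -0.0795, 0.2811]
ee_rot: [-3.141, 0.001, 0.451]
wrist_force: [0.5, -1.1, -0.6]
width: 0.0852
```

```bash
python3 go.py 0.6815 -0.079 0.28 0.14
```

```text
t 12.62 pos [ 0.6816 -0.0795  0.2811] rot [-3.141e+00  1.000e-03  4.510e-01] F [ 0.5 -1.1 -0.6] w 0.0852 j [-0.36  0.7   0.68  1.42 -0.45  1.19 -0.74]
units [ 0.   -0.02  0.05] twist 0.311 dist mm 1.2
```

Request:
step_arm:
  motion:
    - {"x": 0,"y": 0,"z": 0,"twist": 0.31}
    - {"x": 0,"y": 0,"z": 0,"twist": 0.31}
    - {"x": 0,"y": 0,"z": 0,"twist": 0.31}
    - {"x": 0,"y": 0,"z": 0,"twist": 0.31}
    - {"x": 0,"y": 0,"z": 0,"twist": 0.31}

```text
t: 13.03
position: [0.6817, -0.0794, 0.2812]
ee_rot: [3.141, 0.001, 0.15]
wrist_force: [-0.6, 0.2, 0.0]
width: 0.0852
```

```bash
python3 ov.py pics/w8.png;python3 go.py 0.6815 -0.079 0.176 0.14
```

```text
[ 0.6817 -0.0794  0.2812] [3.141e+00 1.000e-03 1.500e-01] 0.017
t 13.08 pos [ 0.6817 -0.0795  0.2814] rot [3.142e+00 1.000e-03 1.510e-01] F [-0.5  0.3 -0.3] w 0.0851 j [-0.39  0.72  0.76  1.42 -0.51  1.2  -1.  ]
units [-0.   -0.02  4.22] twist 0.011 dist mm 105.4
```

View pics/w8.png

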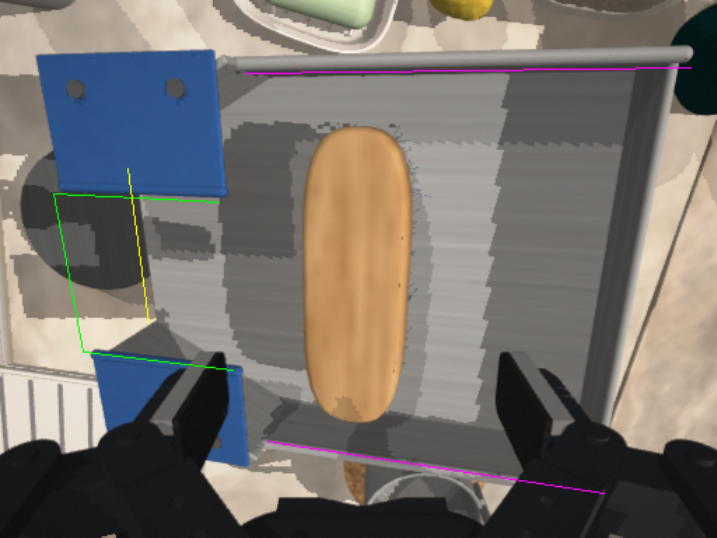

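```bash
python3 - <<'E'
from h import *
s=r.sense()
A=ray(304/1.4,270/1.4,.175,"wrist",s);B=ray(412/1.4,270/1.4,.187,"wrist",s);C=ray(358/1.4,128/1.4,.183,"wrist",s);D=ray(358/1.4,421/1.4,.183,"wrist",s)
M=R.from_euler("xyz",s["ee_rot"]).as_matrix()
for P in(A,B,C,D): print(P.round(4),(M.T@(P-s["position"])*1e3).round(1))
E
```

```text
[ 0.6824 -0.0508  0.175 ] [  5.1 -28.3 106.4]
[ 0.6942 -0.103   0.187 ] [ 8.9 25.1 94.4]
[ 0.7548 -0.0677  0.183 ] [74.  -0.7 98.3]
[ 0.6038 -0.0902  0.183 ] [-78.6  -1.1  98.4]
```

Request:
step_arm:
  motion:
    - {"x": -0.05,"y": 0.1,"z": 1.2,"twist": 0.01}
    - {"x": -0.05,"y": 0.1,"z": 2.4,"twist": 0.01}
    - {"x": -0.05,"y": 0.1,"z": 3.4,"twist": 0.01}
    - {"x": -0.05,"y": 0.1,"z": 4.0,"twist": 0.01}
    - {"x": -0.05,"y": 0.1,"z": 4.2,"twist": 0.01}

```text
t: 13.5
position: [0.6799, -0.0819, 0.1741]
ee_rot: [-3.141, 0.003, 0.14]
wrist_force: [-0.1, 0.3, 0.2]
width: 0.0852
```

Request:
step_arm:
  motion:
    - {"x": 0,"y": 0,"z": 0,"twist": 0}
    - {"x": 0,"y": 0,"z": 0,"twist": 0}

```text
t: 13.67
position: [0.6813, -0.0825, 0.1777]
ee_rot: [3.141, -0.001, 0.139]
wrist_force: [-0.3, 0.5, 0.9]
width: 0.0846
```

No contact while lowering. Close.

Request:
step_arm:
  motion:
    - {"x": 0,"y": 0,"z": 0,"twist": 0}
    - {"x": 0,"y": 0,"z": 0,"twist": 0}
    - {"x": 0,"y": 0,"z": 0,"twist": 0}
    - {"x": 0,"y": 0,"z": 0,"twist": 0}
    - {"x": 0,"y": 0,"z": 0,"twist": 0}
  hand: 0

```text
t: 14.08
position: [0.6814, -0.0814, 0.1788]
ee_rot: [-3.14, -0.002, 0.139]
wrist_force: [-6.8, 6.9, 17.6]
width: 0.0573
```

Request:
step_arm:
  motion:
    - {"x": 0,"y": 0,"z": -0.1,"twist": 0}
    - {"x": 0,"y": 0,"z": -0.2,"twist": 0}
    - {"x": 0,"y": 0,"z": -0.3,"twist": 0}
    - {"x": 0,"y": 0,"z": -0.4,"twist": 0}
    - {"x": 0,"y": 0,"z": -0.4,"twist": 0}

```text
t: 14.5
position: [0.6811, -0.0823, 0.1874]
ee_rot: [3.141, -0.001, 0.138]
wrist_force: [-1.1, -0.7, -1.7]
width: 0.0567
```

```bash
python3 go.py 0.6815 -0.079 0.176 0.14;python3 ov.py pics/w9.png; python3 -c "
import cv2
from h import *
a=r.camera('scene')[:,:,::-1][100:260,140:300];cv2.imwrite('pics/p9.png',np.hstack([cv2.resize(cv2.imread('pics/w9.png'),(450,338)),cv2.resize(a,(338,338))]))"
```

```text
t 14.5 pos [ 0.6811 -0.0823  0.1874] rot [ 3.141e+00 -1.000e-03  1.380e-01] F [-1.1 -0.7 -1.7] w 0.0567 j [-0.37  0.81  0.7   1.51 -0.57  1.04 -0.95]
units [ 0.03 -0.13  0.45] twist -0.002 dist mm 11.9
[ 0.6811 -0.0823  0.1874] [ 3.141e+00 -1.000e-03  1.380e-01] 0.006
```

View pics/p9.png

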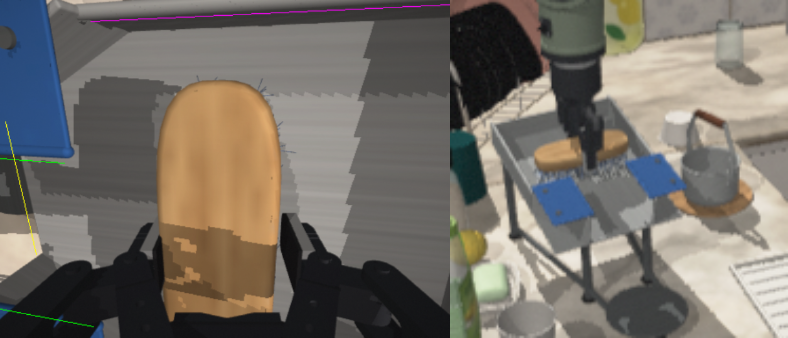

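The wrist half shows the brush firmly between the pads, level; the scene half shows it lifting off the chute floor with the pot on the mat. Lift out.

Request:
step_arm:
  motion:
    - {"x": 0,"y": 0,"z": -0.6,"twist": 0}
    - {"x": 0,"y": 0,"z": -1.4,"twist": 0}
    - {"x": 0,"y": 0,"z": -2.3,"twist": 0}
    - {"x": 0,"y": 0,"z": -3.2,"twist": 0}
    - {"x": 0,"y": 0,"z": -4.0,"twist": 0}

```text
t: 15.02
position: [0.6809, -0.0824, 0.288]
ee_rot: [3.141, -0.0, 0.138]
wrist_force: [-0.2, 0.6, -1.4]
width: 0.0568
```

```bash
python3 go.py 0.424 0.157 0.287 1.56
```

```text
t 15.02 pos [ 0.6809 -0.0824  0.288 ] rot [ 3.141 -0.     0.138] F [-0.2  0.6 -1.4] w 0.0568 j [-0.39  0.72  0.76  1.41 -0.51  1.22 -1.01]
units [ -8.87 -10.89   0.04] twist -1.422 dist mm 351.1
```

Request:
step_arm:
  motion:
    - {"x": -0.6,"y": -0.7,"z": 0,"twist": -0.1}
    - {"x": -1.4,"y": -1.7,"z": 0,"twist": -0.2}
    - {"x": -2.2,"y": -2.7,"z": 0,"twist": -0.3}
    - {"x": -3.0,"y": -3.7,"z": 0,"twist": -0.42}
    - {"x": -3.8,"y": -4.7,"z": 0,"twist": -0.54}

```text
t: 15.43
position: [0.5693, 0.022, 0.2866]
ee_rot: [-3.142, 0.0, 0.684]
wrist_force: [0.0, 0.0, -1.3]
width: 0.0562
```

```bash
python3 go.py 0.424 0.157 0.2 1.56
```

```text
t 15.43 pos [0.5693 0.022  0.2866] rot [-3.142  0.     0.684] F [ 0.   0.  -1.3] w 0.0562 j [-0.62  0.48  0.68  1.74 -0.34  1.04 -0.7 ]
units [-1.09 -7.86  3.46] twist -0.876 dist mm 216.5
```

Request:
step_arm:
  motion:
    - {"x": -0.1,"y": -1.0,"z": 0,"twist": -0.12}
    - {"x": -0.3,"y": -2.1,"z": 0,"twist": -0.24}
    - {"x": -0.5,"y": -3.3,"z": 0,"twist": -0.36}
    - {"x": -0.7,"y": -4.5,"z": 0,"twist": -0.48}
    - {"x": -0.8,"y": -5.7,"z": 0,"twist": -0.6}

```text
t: 15.85
position: [0.4644, 0.12, 0.2868]
ee_rot: [3.141, -0.0, 1.283]
wrist_force: [0.8, -0.1, -2.0]
width: 0.0568
```

```bash
python3 go.py 0.424 0.157 0.2 1.56
```

```text
t 15.85 pos [0.4644 0.12   0.2868] rot [ 3.141 -0.     1.283] F [ 0.8 -0.1 -2. ] w 0.0568 j [-0.82  0.28  0.55  1.95 -0.18  0.95 -0.47]
units [ 0.96 -1.97  3.47] twist -0.277 dist mm 102.7
```

Request:
step_arm:
  motion:
    - {"x": 0.3,"y": -0.7,"z": 0.3,"twist": -0.1}
    - {"x": 0.6,"y": -1.4,"z": 1.0,"twist": -0.2}
    - {"x": 0.96,"y": -1.97,"z": 2.0,"twist": -0.277}
    - {"x": 0.96,"y": -1.97,"z": 3.0,"twist": -0.277}
    - {"x": 0.96,"y": -1.97,"z": 4.0,"twist": -0.277}

```text
t: 16.27
position: [0.4251, 0.1575, 0.1861]
ee_rot: [3.141, -0.001, 1.557]
wrist_force: [0.7, 0.3, -1.4]
width: 0.0567
```

Request:
step_arm:
  motion:
    - {"x": 0,"y": 0,"z": 0.8,"twist": 0}
    - {"x": 0,"y": 0,"z": 1.6,"twist": 0}
    - {"x": 0,"y": 0,"z": 2.2,"twist": 0}
    - {"x": 0,"y": 0,"z": 2.6,"twist": 0}
    - {"x": 0,"y": 0,"z": 2.6,"twist": 0}

```text
t: 16.68
position: [0.4249, 0.1564, 0.1204]
ee_rot: [-3.14, 0.001, 1.555]
wrist_force: [0.3, -1.1, -1.6]
width: 0.0564
```

```bash
python3 go.py 0.424 0.157 0.05 1.56; python3 - <<'E'
from h import *
s=r.sense();w=r.camera("wrist")[:,:,::-1];a=r.camera('scene')[:,:,::-1];b=r.camera('top')[:,:,::-1][180:280,150:270]
cv2.imwrite('pics/p10.png',np.hstack([cv2.resize(w,(430,323)),cv2.resize(a[180:290,240:350],(323,323))]))
E
```

```text
t 16.68 pos [0.4249 0.1564 0.1204] rot [-3.140e+00  1.000e-03  1.555e+00] F [ 0.3 -1.1 -1.6] w 0.0564 j [-0.74  0.51  0.33  2.16 -0.33  0.52 -0.18]
units [ 0.03 -0.03  2.82] twist -0.005 dist mm 70.4
```

View pics/p10.png

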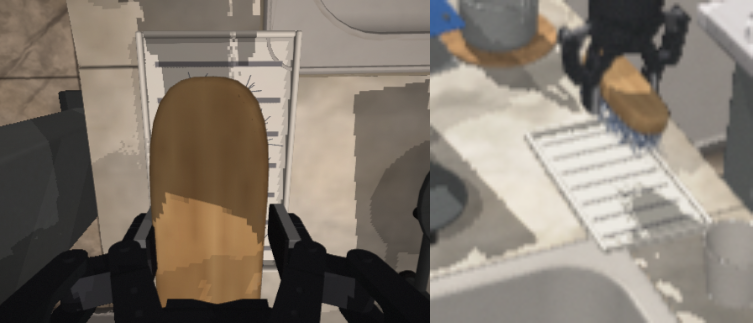

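Request:
step_arm:
  motion:
    - {"x": 0,"y": 0,"z": 0.6,"twist": 0}
    - {"x": 0,"y": 0,"z": 1.3,"twist": 0}
    - {"x": 0,"y": 0,"z": 1.9,"twist": 0}
    - {"x": 0,"y": 0,"z": 2.3,"twist": 0}
    - {"x": 0,"y": 0,"z": 2.4,"twist": 0}

```text
t: 17.25
position: [0.4255, 0.1568, 0.0613]
ee_rot: [-3.141, 0.0, 1.555]
wrist_force: [-1.1, -0.7, -2.2]
width: 0.0564
```

Request:
step_arm:
  motion:
    - {"x": 0,"y": 0,"z": 0.05,"twist": 0}
    - {"x": 0,"y": 0,"z": 0.15,"twist": 0}
    - {"x": 0,"y": 0,"z": 0.25,"twist": 0}
    - {"x": 0,"y": 0,"z": 0.35,"twist": 0}
    - {"x": 0,"y": 0,"z": 0.35,"twist": 0}

```text
t: 17.67
position: [0.4256, 0.1569, 0.053]
ee_rot: [3.141, -0.0, 1.555]
wrist_force: [-1.4, -0.1, -1.5]
width: 0.0566
```

Request:
step_arm:
  motion:
    - {"x": 0,"y": 0,"z": 0.07,"twist": 0}
    - {"x": 0,"y": 0,"z": 0.14,"twist": 0}
    - {"x": 0,"y": 0,"z": 0.2,"twist": 0}
    - {"x": 0,"y": 0,"z": 0.2,"twist": 0}

```text
t: 18.0
position: [0.4255, 0.1568, 0.0478]
ee_rot: [-3.141, 0.0, 1.555]
wrist_force: [0.0, -0.2, -2.7]
width: 0.0569
```

Request:
step_arm:
  motion:
    - {"x": 0,"y": 0,"z": 0.04,"twist": 0}
    - {"x": 0,"y": 0,"z": 0.08,"twist": 0}
    - {"x": 0,"y": 0,"z": 0.08,"twist": 0}

```text
t: 18.25
position: [0.4255, 0.1568, 0.0459]
ee_rot: [-3.141, 0.0, 1.555]
wrist_force: [-0.7, 0.8, -1.4]
width: 0.0563
```

Request:
step_arm:
  motion:
    - {"x": 0,"y": 0,"z": 0.04,"twist": 0}
    - {"x": 0,"y": 0,"z": 0.08,"twist": 0}
    - {"x": 0,"y": 0,"z": 0.08,"twist": 0}

```text
t: 18.5
position: [0.4255, 0.1568, 0.0439]
ee_rot: [-3.141, 0.0, 1.555]
wrist_force: [0.1, -0.5, -2.2]
width: 0.0566
```

Request:
step_arm:
  motion:
    - {"x": 0,"y": 0,"z": 0.04,"twist": 0}
    - {"x": 0,"y": 0,"z": 0.08,"twist": 0}
    - {"x": 0,"y": 0,"z": 0.08,"twist": 0}

```text
t: 18.75
position: [0.4258, 0.157, 0.0424]
ee_rot: [3.141, -0.001, 1.555]
wrist_force: [-2.4, 1.1, 11.0]
width: 0.0566
```

Request:
step_arm:
  motion:
    - {"x": 0,"y": 0,"z": 0,"twist": 0}
    - {"x": 0,"y": 0,"z": 0,"twist": 0}
    - {"x": 0,"y": 0,"z": 0,"twist": 0}
    - {"x": 0,"y": 0,"z": 0,"twist": 0}
  hand: 85

```text
t: 19.08
position: [0.4255, 0.1568, 0.042]
ee_rot: [-3.142, 0.0, 1.555]
wrist_force: [0.6, 1.1, -0.4]
width: 0.0854
```

Request:
step_arm:
  motion:
    - {"x": 0,"y": 0,"z": -0.4,"twist": 0}
    - {"x": 0,"y": 0,"z": -1.2,"twist": 0}
    - {"x": 0,"y": 0,"z": -2.4,"twist": 0}
    - {"x": 0,"y": 0,"z": -3.8,"twist": 0}
    - {"x": 0,"y": 0,"z": -5.2,"twist": 0}

```text
t: 19.5
position: [0.425, 0.1562, 0.1739]
ee_rot: [-3.141, 0.001, 1.554]
wrist_force: [0.2, 0.4, 0.8]
width: 0.0849
```

Request:
step_arm:
  motion:
    - {"x": 0,"y": 0,"z": -1.2,"twist": 0}
    - {"x": 0,"y": 0,"z": -1.5,"twist": 0}
    - {"x": 0,"y": 0,"z": -1.5,"twist": 0}
    - {"x": 0,"y": 0,"z": -1.5,"twist": 0}

```text
t: 19.83
position: [0.4253, 0.157, 0.2098]
ee_rot: [3.141, -0.001, 1.555]
wrist_force: [-0.3, 0.1, -1.3]
width: 0.0851
```

```bash
python3 go.py 0.424 0.157 0.2 1.56; python3 - <<'E'
from h import *
s=r.sense();w=r.camera("wrist")[:,:,::-1]
def q(c,n,z):
    for d in r.outline_of(c,n)[:1]:
        ys,xs=np.nonzero(d["region"]);print(c,n,round(d["confidence"],2),np.round(d["rect"]),ray(xs.mean(),ys.mean(),z,c,s).round(3))
q("wrist","brush",.045);q("wrist","tray_floor",.012)
a=r.camera('scene')[:,:,::-1]
for n,z in(("brush",.03),("pot",.04),("cup",.03),("katori",.02)):q("scene",n,z)
cv2.imwrite('pics/p11.png',np.hstack([cv2.resize(w,(430,323)),cv2.resize(a[130:290,210:370],(323,323))]))
E
```

```text
t 19.83 pos [0.4253 0.157  0.2098] rot [ 3.141e+00 -1.000e-03  1.555e+00] F [-0.3  0.1 -1.3] w 0.0851 j [-0.84  0.35  0.45  2.1  -0.22  0.74 -0.27]
units [-0.   -0.05  0.39] twist -0.005 dist mm 9.9
wrist brush 0.71 [234.  91. 292. 257.] [0.43  0.163 0.045]
wrist tray_floor 0.68 [186.  50. 330. 269.] [0.425 0.177 0.012]
scene brush 0.92 [288. 217. 317. 251.] [0.424 0.155 0.03 ]
scene pot 0.93 [243. 152. 275. 197.] [ 0.421 -0.198  0.04 ]
scene cup 0.59 [332. 255. 358. 287.] [0.384 0.346 0.03 ]
scene katori 0.5 [236. 153. 257. 171.] [ 0.409 -0.397  0.02 ]
```

View pics/p11.png

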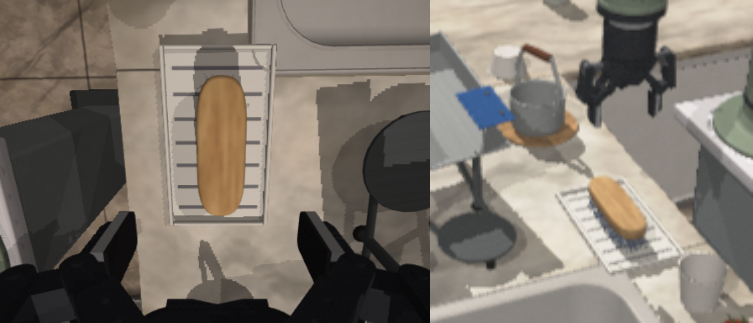

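```bash
python3 - <<'E'
from h import *
s=r.sense();k=512/430
for u,v,z in((161,46,.012),(276,46,.012),(268,223,.012),(169,222,.012),(221,77,.045),(221,215,.045)): print(ray(u*k,v*k,z,"wrist",s).round(3))
r.sign_off()
E
```

```text
[0.368 0.26  0.012]
[0.489 0.258 0.012]
[0.489 0.049 0.012]
[0.363 0.053 0.012]
[0.431 0.229 0.045]
[0.429 0.079 0.045]
the job is handed in; nothing more can be done
```

The job is done and handed in at about t = 20 s. I lifted the pot by its grip off the stand and set it upright on the cork mat. Then I pushed the brush up the chute floor past the lips, gripped it across its width, lifted it out and laid it bristles down in the tray.

- **Brush in tray:** the wrist camera puts the tray centre at about (0.427, 0.155) and the brush centre at about (0.430, 0.154). The picture shows it lying flat and let go.
- **Pot on mat:** it stands upright in the pictures. At release the gripper was 4 mm from the mat centre I had measured.
- **Bystanders:** the cup and small bowl read within about 5 mm of their starting positions.
- **Arm:** the gripper is open about 0.2 m up, touching nothing.

**Disagreements:**
- The scene network's region mean puts the pot about 25 mm off, at (0.421, -0.198). The tall handle probably biases that figure; the top camera read (0.437, -0.169).
- The wrist network put the tray centre 20 mm off in y. Its partial region is less reliable than the corner measurement above.
- My model of the chute's lower edge was about 4 mm off in the wrist view, which did no harm.

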